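# Lock the flap of a sloping sample stage with its T-toggle

### The job

Shut the hinged flap of the sloping sample stage flat against its panel, then take the T-toggle out of its parking block, push its T-foot through the flap's opening and the slot beneath until its round flange rests on the flap, and turn it a quarter turn so that the foot lies crosswise under the slot and holds. Let go and leave it so; do not knock over the amber vial.

Things in the scene. Friction and masses are not known exactly. Their poses are not given: they have to be found in the camera images.
- stand: Fixed aluminium sample stage, base 150 x 160 mm, origin under its centre; it carries the sloping panel, whose slot centre lies 95 mm straight above this origin. Nothing stands above it.
- panel: Fixed sloping panel of the stage, 6 mm thick, 136 mm wide, 30 degrees from level, facing up and toward the robot. Origin: slot centre on its upper face. x up the slope, y level along the slot, z straight out of the face. Face from x = -75 to +65 mm. Slot right through, 36 mm along y, 13 mm along x; free below. The flap's hinge runs along y at x = +50, z = 0.
- flap (a joint): Flap angle in rad: 0 = shut on the panel's face (end stop), grows as it opens, 1.3 at most. Steel plate 100 mm from hinge to free edge, 92 wide, 4 thick, plus a tongue 10 mm long, 30 wide. Opening 40 mm along y x 18 mm, 50 mm from the hinge: over the panel's slot when shut. Stiff hinge: stays where left, moves at about 1.2 N on its free edge.
- flap_edge (a point): Point on the flap's outer face, on its middle line, 88 mm from the hinge: push here to shut the flap.
- toggle_grip (a point): Centre of the T-toggle's flat black grip (32 along x, 12 along y, z -20 to +20 mm). z: its axis, up. Below: steel flange 46 mm across, z -24 to -20; shank 9 mm thick, 13 long; T-foot 30 along x, 9 along y, 8 high, end at z = -45. 70 g. With the flange on the shut flap, 28 mm out from the panel's face. Half a turn gives the same shape; it may be turned either way.
- toggle: The same T-toggle; origin on its axis at the underside of the flange, 24 mm below the grip's centre; same axes.
- park_block: Fixed grey block 64 x 64 x 32 mm, origin at the centre of its underside. The toggle stands upright in its slot (36 mm along x, 16 along y, right through), flange on the top; it lifts straight out, 25 mm to be clear. Between it and the stage may stand fixed things: a grey tubular rail 215 mm high and a round white vessel 168 mm high; carry over them.
- vial: Loose upright amber vial with black cap, 28 mm across, 64 mm high, origin at the centre of its underside; must stay standing. It and the parking block may swap places.
There are look-alikes about, which are no part of the job. Leave any green or yellow look-alike of the toggle alone.

How it is judged:
On the way, in this order (a step that is already met when the one before it is completed fails the run):
1. the flap is shut on the panel while the toggle is still out of the slot (value of joint flap below 0.06 rad and distance between toggle_grip and panel above 0.06 m), for 0.1 s.
2. the toggle's foot is through the slot, below the panel (value of joint flap below 0.08 rad and z of toggle_grip in the frame of panel between 0.02 and 0.032 m and x of toggle_grip in the frame of panel between -0.008 and 0.008 m and angle between the z axis of toggle_grip and the z axis of panel, either way round below 0.2 rad), for 0.05 s.
At the end, for the whole second after the job is handed in: Flap shut (under 0.06 rad); toggle's flange on the flap (grip centre 20-32 mm off the panel's face, within 8 mm of the slot's centre across it, 14 mm along it), its axis square to the panel within 0.2 rad, its foot crosswise to the slot within 0.4 rad; at rest (value of joint flap below 0.06 rad and z of toggle_grip in the frame of panel between 0.02 and 0.032 m and x of toggle_grip in the frame of panel between -0.008 and 0.008 m and y of toggle_grip in the frame of panel between -0.014 and 0.014 m and angle between the z axis of toggle_grip and the z axis of panel, either way round below 0.2 rad and angle between the x axis of toggle_grip and the x axis of panel, either way round below 0.4 rad and linear speed of toggle below 0.02 m/s); the robot touches nothing.
It fails at once if the amber vial is knocked over (angle between vial's own z axis and vertical above 0.5 rad).
It also fails if it takes over 72 s, if anything falls off the work surface, if the arm or the gripper's body presses on something with over 40 N, if the wrist force passes 120 N, or if a joint passes its speed limit or range.

### The arm

A 6-joint arm with a two-finger parallel gripper is mounted at the origin on a cart in front of the work surface, level with it; the furniture and walls round the work are solid. World frame = base frame: x ahead of the robot, y to its left, z up, the work surface at z = 0. Lengths are in m, angles in rad, forces in N, time in s.
With the tool pointing down it reaches from about 0.325 to 0.775 m from the base axis. Payload 9.3 kg.
Tool frame: the origin (TCP) lies midway between the tips of the shut fingers; the grasp point (between the pads) lies 19 mm behind it; z points along the fingers, y is the line along which they close (so a half turn about z gives the same grasp; the last joint's range is limited). The gripper opens to 85 mm and grips with 20 to 120 N. Pads are 22 mm wide; open, the fingers measure 114 mm over their backs; the gripper's body (76 mm by 85 mm) begins 54 mm behind the grasp point. The pads swing forward as they close: fully open they stand 13 mm farther back than shut.
Start: joints at [-1.393, 0.259, 0.021, 1.334, 0, 1.418], TCP at [0.179, -0.52, 0.231] pointing down, gripper open.
Joint ranges: [-3.04, 3.04], [-0.91, 1.82], [-1.04, 1.36], [-1.92, 1.95], [-1.52, 1.45], [-3.14, 3.14]. Speed limits (rad/s): [2.22, 2.22, 2.79, 3.14, 3.14, 3.14].

### API

Orientations are given as a 3x3 rotation matrix whose columns are the frame's x, y, z axes.
In Python, from plant import r gives the robot as it stands.
- The arm moves only by the tool drive_tool, never from a script. Its argument "increments" is a list of rows, each a list of 7 numbers: the shift along the world's x, y, z in m, then the turn, a rotation vector about the world's x, y, z in degrees, then the closure in counts, from 0 (fully open) to 255 (shut). A call has 1 to 5 rows; each row is the pose to reach, as a shift and turn from the pose commanded when the call began; what a row does not reach only later rows make up. A row lasts 1/12 s, in which the tool goes at most 41.7 mm and 7.16 degrees, less where a joint would pass 70% of its speed; a pose out of reach is approached as far as the arm can. A call with a gripper value outside its range is refused whole. The fingers move at their own pace and stop on an object; "squeeze" is the grip in N (left out, the last holds). Time passes only in rows, so rows that repeat a pose let the fingers close. It gives the time, the measured TCP pose, the force, the opening and the grip force at its end, in the units of the state.
- r.read_state(): the state, without advancing time (a new reading comes with each control period).
- r.read_camera(name): name is "side" or "top"; returns a dict with "image" (480x640x3 uint8, red, green, blue), "depth" (480x640 float32, m along the optical axis (not along the pixel's ray), 0 where there is no reading), "fx", "fy", "cx", "cy" (pixels), "origin" and "rotation" of the camera in the world. Camera axes: x right, y down, z forward; pixel columns grow to the right and rows downward; lengths in m; the calibration is good to about 2 mm. A picture is of the moment at which its call begins.
- r.finish_job(): hands the job in; it is judged then, once.
The state is a dict: "t": time; "q": joint angles; "dq": joint speeds; "joint_torque": joint torques, N m; "position": TCP position; "eef_rot": TCP orientation; "wrist_force": force on the tool from outside, world axes, zero at the start; "ft_torque": the same for the moment, N m; "width": finger opening in m; "grip_force": force on a finger pad.
Only numpy, scipy, OpenCV 4.12 (cv2) and the standard library are available. Lean on these libraries where they do the work, as an engineer would, in place of code of your own. Each camera call takes 0.05 s, during which the arm holds its last target. There are 200 camera calls.

## Working session

There is one attempt and no reset: what is moved stays moved. The work goes in short steps, Python scripts to look and compute and a tool call to move; the robot and the scene stay as the last step left them, time stands still between calls to the robot, and variables do not carry over. Pictures are saved under pics/ and viewed, at most 10 in all, crops included, and the job is handed in when it is done.

Besides the shell and the picture viewer there is one more tool, called after "Request:" as name(argument=value, ...) on one line, values as JSON. drive_tool: Moves the arm, as the interface text tells. Its arguments: {"type":"object","properties":{"increments":{"type":"array","items":{"type":"array","items":{"type":"number"}}},"squeeze":{"type":"number"}},"required":["increments"]}

```bash
mkdir -p pics; ls; cat > h.py <<'E'
import numpy as np, cv2
from plant import r
def cam(n,save=None):
    c=r.read_camera(n)
    if save: cv2.imwrite('pics/'+save,c['image'][:,:,::-1])
    return c
def pts(c):
    v,u=np.mgrid[0:480,0:640]; d=c['depth']
    p=np.stack([(u-c['cx'])/c['fx']*d,(v-c['cy'])/c['fy']*d,d],-1)
    return p@np.array(c['rotation']).T+np.array(c['origin'])
E
python3 - <<'E'
from h import *
for n in('side','top'):
    c=cam(n,n+'0.png'); np.savez(n+'0.npz',**c); print(n,c['origin'],np.round(c['rotation'],3).tolist(),c['fx'],c['cx'],c['cy'],(c['depth']>0).mean())
s=r.read_state(); print(s)
E
```

```text
pics
side [0.40083366 1.23603384 1.02726287] [[-0.997, -0.041, 0.059], [-0.072, 0.635, -0.769], [-0.006, -0.771, -0.636]] 485.1851241784917 312.235475034716 238.7046777215382 0.9475423177083333
top [0.28259946 0.09598056 1.62490301] [[-0.014, -0.99, 0.137], [-1.0, 0.017, 0.025], [-0.027, -0.137, -0.99]] 582.577644574475 316.2132765577932 240.1302180164097 0.99595703125
{'t': 0.1, 'q': array([-1.39260318e+00,  2.59154200e-01,  2.08393909e-02,  1.33371198e+00,
       -1.08635640e-05,  1.41821545e+00]), 'dq': array([ 1.20906658e-03, -2.24049235e-03,  2.32041201e-03,  8.57866250e-04,
       -4.64062665e-04,  9.75104891e-05]), 'joint_torque': array([ 3.82258353e-03, -5.56695199e+01,  3.45066512e+01,  1.16882793e-02,
       -2.55963541e-04,  1.46558153e-05]), 'position': array([ 0.17858327, -0.51993151,  0.23071737]), 'eef_rot': array([[ 9.45791261e-01,  3.24775057e-01, -2.28792593e-04],
       [ 3.24775089e-01, -9.45790505e-01,  1.20905087e-03],
       [ 1.76279702e-04, -1.21781588e-03, -9.99999243e-01]]), 'wrist_force': array([-0.10584336, -0.3043937 ,  0.46428245]), 'ft_torque': array([ 0.02626921, -0.00635925, -0.00060482]), 'grip_force': 0.0, 'width': 0.08560406530875178}
```

View pics/side0.png

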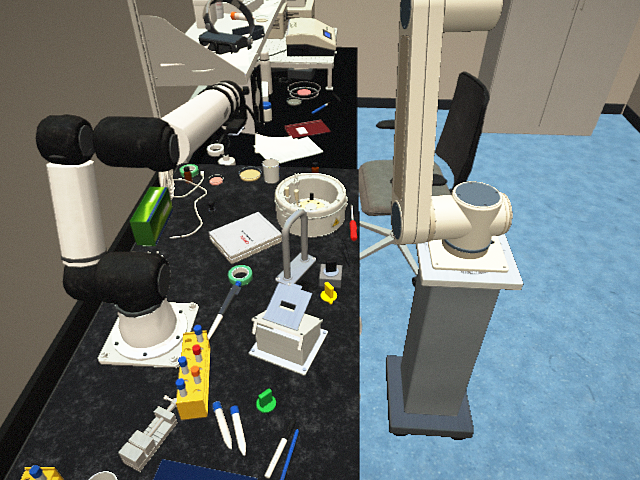

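View pics/top0.png

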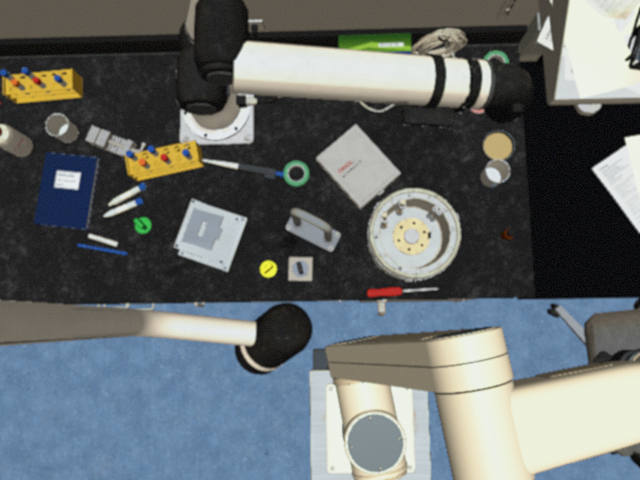

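The side view shows the stage at (290,330) with the flap raised at about (290,300). The rail is at (295,245), the white vessel at (311,205), and the grey block with the black toggle at (330,272). A yellow look-alike is at (328,293) and a green one at (266,400). In the top view these are: stage (210,235), rail (313,230), block (300,268), yellow (268,269), green (142,225), and an amber spot at (507,234) that may be the vial.

The only black-gripped toggle in a grey block is at top (300,268) / side (330,272). I'll confirm it in an enlarged crop.

```bash
python3 - <<'E'
from h import *
T=dict(np.load('top0.npz'));S=dict(np.load('side0.npz'))
a=cv2.resize(T['image'][190:290,170:330],(800,500),interpolation=cv2.INTER_CUBIC)[:, :,::-1]
b=cv2.resize(S['image'][240:380,240:360],(600,700),interpolation=cv2.INTER_CUBIC)[:,:,::-1]
cv2.imwrite('pics/crop.png',np.hstack([cv2.resize(a,(420,262)) if 0 else cv2.copyMakeBorder(cv2.resize(T['image'][195:290,170:325],(465,285),interpolation=cv2.INTER_CUBIC)[:,:,::-1],0,275,0,0,0), cv2.resize(S['image'][250:376,255:350],(330,560))[:, :330,::-1]])[:, :800])
P=pts(T);Q=pts(S)
def q(n,A,l):
    for u,v in l: print(n,(u,v),np.round(A[v,u],4))
q('top',P,[(300,267),(291,259),(310,260),(310,277),(291,277),(268,269),(142,225),(507,234),(210,230),(200,210),(215,242),(237,213),(192,244),(313,230),(410,236),(370,236)])
q('side',Q,[(328,268),(337,281),(290,320),(290,293),(275,318),(300,323),(308,292),(315,168),(190,172),(295,215),(311,195)])
E
```

```text
top (300, 267) [0.4256 0.1785 0.0807]
top (291, 259) [0.4525 0.2056 0.0328]
top (310, 260) [0.4491 0.1535 0.0306]
top (310, 277) [0.4021 0.1539 0.0331]
top (291, 277) [0.4031 0.2062 0.0299]
top (268, 269) [0.4229 0.2655 0.0659]
top (142, 225) [0.5488 0.6099 0.0679]
top (507, 234) [ 0.508  -0.3803  0.0567]
top (210, 230) [0.5167 0.4035 0.1615]
top (200, 210) [0.5751 0.4367 0.1314]
top (215, 242) [0.4967 0.4066 0.0805]
top (237, 213) [5.900e-01 3.607e-01 4.000e-04]
top (192, 244) [0.4851 0.4557 0.1345]
top (313, 230) [0.5363 0.1448 0.0061]
top (410, 236) [ 0.5084 -0.1205  0.0484]
top (370, 236) [ 0.5013 -0.0076  0.1106]
side (328, 268) [0.4351 0.1855 0.0486]
side (337, 281) [0.407  0.214  0.0247]
side (290, 320) [0.5152 0.4635 0.1308]
side (290, 293) [0.5211 0.3995 0.1576]
side (275, 318) [0.5525 0.4582 0.1291]
side (300, 323) [0.4938 0.4409 0.0953]
side (308, 292) [0.4762 0.4003 0.165 ]
side (315, 168) [ 0.5117 -0.3777  0.0466]
side (190, 172) [ 0.9875 -0.3213  0.0449]
side (295, 215) [0.532  0.1496 0.2122]
side (311, 195) [ 0.5115 -0.1676  0.0643]
```

View pics/crop.png

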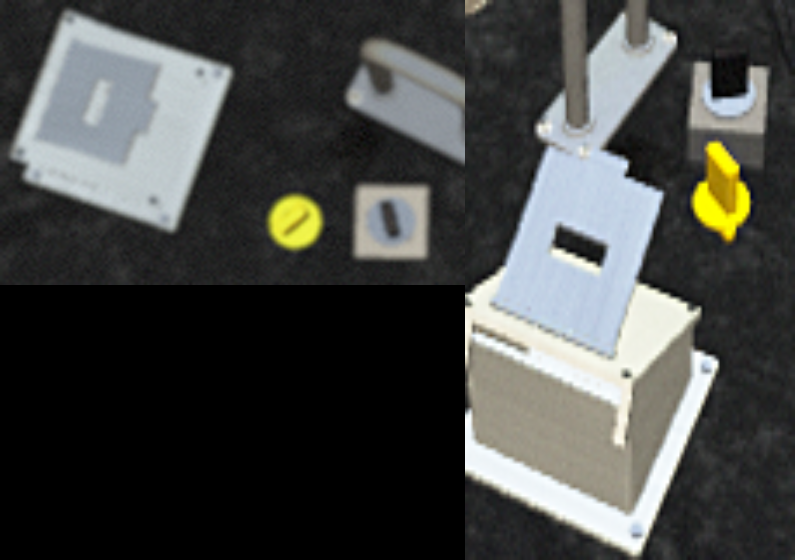

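The crop confirms the black-gripped toggle in the grey block: crop (390,220), i.e. top (300,268). The flap stands open, with its tongue on the right. Next I'll measure the planes.

```bash
python3 - <<'E'
from h import *
T=dict(np.load('top0.npz'));S=dict(np.load('side0.npz'))
def fit(p):
    m=np.ones(len(p),bool)
    for _ in range(5):
        c=p[m].mean(0); n=np.linalg.svd(p[m]-c,full_matrices=False)[2][2]; n*=np.sign(n[2]); d=(p-c)@n; m=abs(d)<0.006
    return c,n,d[m].std(),m.sum()
for nm,C,box in(('top',T,(172,195,250,275)),('side',S,(248,283,330,372))):
    P=pts(C);im=C['image'];u0,v0,u1,v1=box
    hsv=cv2.cvtColor(im,cv2.COLOR_RGB2HSV)
    sub=P[v0:v1,u0:u1]; I=im[v0:v1,u0:u1].astype(int)
    print(nm,[I[y,x].tolist() for x,y in ((35,20),(10,48))])
    blue=(I[...,2]-I[...,0]>12)&(I[...,2]>110)&(sub[...,2]>0.07)
    white=(I[...,2]-I[...,0]<8)&(I.min(2)>120)&(sub[...,2]>0.05)&(sub[...,2]<.16)
    for k,m in(('flap',blue),('panel',white)):
        m=cv2.erode(m.astype(np.uint8),np.ones((3,3)))>0
        if m.sum()<20: print(k,m.sum());continue
        c,n,sd,N=fit(sub[m]); print(nm,k,m.sum(),N,np.round(c,4),np.round(n,3),round(sd,4),'tilt',np.degrees(np.arccos(n[2])).round(1),'az',np.degrees(np.arctan2(n[1],n[0])).round(1))
        # corners
        cc,_=cv2.findContours(m.astype(np.uint8),0,2)[:2]; cc=max(cc,key=cv2.contourArea); print(cv2.boxPoints(cv2.minAreaRect(cc)).round(1).tolist(), (np.array([u0,v0])))
    # base plate minAreaRect
    low=(abs(sub[...,2]-.004)<.012)&(I.min(2)>120)
    print('low',low.sum())
# stage mask in top by brightness
I=T['image'];g=cv2.cvtColor(I,cv2.COLOR_RGB2GRAY);m=(g>110).astype(np.uint8);m[:, :160]=0;m[:,252:]=0;m[:190]=0;m[280:]=0
cc=max(cv2.findContours(m,0,2)[0],key=cv2.contourArea);print('stage',cv2.boxPoints(cv2.minAreaRect(cc)).round(1).tolist())
print(cv2.approxPolyDP(cc,3,True).reshape(-1,2).tolist())
E
```

```text
top [[148, 157, 166], [198, 208, 211]]
top flap 890 831 [0.5226 0.428  0.1449] [0.162 0.42  0.893] 0.0025 tilt 26.8 az 69.0
[[9.300000190734863, 45.79999923706055], [20.100000381469727, 10.300000190734863], [51.900001525878906, 20.0], [41.099998474121094, 55.5]] [172 195]
panel 0
low 743
side [[32, 31, 39], [151, 147, 133]]
side flap 1058 1047 [0.524  0.4278 0.1455] [0.139 0.383 0.913] 0.0021 tilt 24.1 az 70.1
[[16.700000762939453, 33.400001525878906], [33.400001525878906, -4.699999809265137], [63.599998474121094, 8.5], [47.0, 46.70000076293945]] [248 283]
side panel 775 189 [0.5133 0.4499 0.0832] [ 0.066 -0.293  0.954] 0.0034 tilt 17.5 az -77.3
[[7.099999904632568, 61.0], [10.300000190734863, 44.70000076293945], [56.20000076293945, 53.599998474121094], [53.0, 70.0]] [248 283]
low 883
stage [[170.8000030517578, 252.10000610351562], [189.89999389648438, 197.39999389648438], [247.39999389648438, 217.5], [228.1999969482422, 272.20001220703125]]
[[192, 199], [174, 247], [179, 255], [227, 271], [246, 217]]
```

```bash
python3 - <<'E'
from h import *
T=dict(np.load('top0.npz'));S=dict(np.load('side0.npz'))
L=[]
for C,b in((T,(165,190,255,280)),(S,(245,290,335,375))):
    P=pts(C);u0,v0,u1,v1=b;s=P[v0:v1,u0:u1];I=C['image'][v0:v1,u0:u1]
    m=(s[...,2]<.02)&(s[...,2]>-.01)&(I.min(2)>110);L.append(s[m]);print(np.median(s[m],0),cv2.minAreaRect(s[m][:,:2].astype(np.float32)))
A=np.vstack(L);print(cv2.minAreaRect(A[:,:2].astype(np.float32)))
# toggle + block in both
for nm,C,b in(('top',T,(285,250,318,288)),('side',S,(315,258,350,292))):
    P=pts(C);u0,v0,u1,v1=b;s=P[v0:v1,u0:u1];I=C['image'][v0:v1,u0:u1].astype(int)
    k=(I.max(2)<70)&(s[...,2]>.05); print(nm,'grip',k.sum(),np.median(s[k],0),s[k].mean(0), s[k][:,2].max())
    if k.sum()>5: print(cv2.minAreaRect(s[k][:,:2].astype(np.float32)))
    if nm=='top':
        d=((I.max(2)<75)).astype(np.uint8);n,l,st,ce=cv2.connectedComponentsWithStats(d)
        print(st.tolist(),(ce+[u0,v0]).round(1).tolist())
        i=[j for j in range(1,n) if 20<st[j][4]<200 and st[j][0]>2]
        for j in i:print(cv2.minAreaRect(np.argwhere(l==j)[:,::-1].astype(np.float32)))
    t=(abs(s[...,2]-.032)<.006)&(I.min(2)>90); print('block',t.sum(),cv2.minAreaRect(s[t][:,:2].astype(np.float32)))
E
```

```text
[0.48323424 0.38715462 0.00769128] ((0.5293401479721069, 0.4391711354255676), (0.17599812150001526, 0.16505710780620575), 70.06793975830078)
[0.51921557 0.48068593 0.00863312] ((0.5384324789047241, 0.3881230354309082), (0.224466010928154, 0.21484659612178802), 69.66835021972656)
((0.5413182377815247, 0.3977068066596985), (0.24579234421253204, 0.21584919095039368), 70.06793975830078)
top grip 27 [0.42405444 0.17905412 0.07472072] [0.41426798 0.17405942 0.19019991] 1.6249030098310366
((0.3582856059074402, 0.14333558082580566), (0.17830432951450348, 0.00954500027000904), 28.969003677368164)
[[3, 6, 25, 26, 613], [0, 0, 33, 38, 611], [13, 13, 5, 11, 30]] [[300.1, 268.6], [302.0, 268.5], [299.6, 267.8]]
((14.617648124694824, 17.970590591430664), (10.429031372070312, 2.6678919792175293), 75.96376037597656)
block 408 ((0.42571812868118286, 0.18007154762744904), (0.06382002681493759, 0.06330931186676025), 88.5196304321289)
side grip 92 [0.42698084 0.18636191 0.06827394] [0.42734924 0.18597724 0.06711518] 0.08033555957657423
((0.42691412568092346, 0.18366505205631256), (0.031242460012435913, 0.015696996822953224), 12.982333183288574)
block 225 ((0.4279823899269104, 0.18309016525745392), (0.0641835555434227, 0.06418600678443909), 89.93021392822266)
```

```bash
python3 - <<'E'
from h import *
T=dict(np.load('top0.npz'));S=dict(np.load('side0.npz'));P=pts(T);Q=pts(S)
for u,v in[(30,322),(150,322),(230,330),(280,340),(215,60),(350,75),(440,85),(510,90),(345,170),(400,360),(450,350),(580,375)]:print('T',u,v,P[v,u].round(2))
for u,v in[(405,12),(470,12),(415,120),(395,220),(460,235),(200,120),(235,95),(120,140)]:print('S',u,v,Q[v,u].round(2))
E
```

```text
T 30 322 [0.28 0.31 1.21]
T 150 322 [0.28 0.31 0.94]
T 230 330 [0.27 0.22 0.9 ]
T 280 340 [0.26 0.16 0.91]
T 215 60 [0.79 0.31 0.56]
T 350 75 [0.78 0.05 0.49]
T 440 85 [ 0.77 -0.14  0.45]
T 510 90 [ 0.77 -0.3   0.41]
T 345 170 [0.7  0.05 0.04]
T 400 360 [ 0.21 -0.02  0.6 ]
T 450 350 [ 0.24 -0.08  0.75]
T 580 375 [ 0.2  -0.28  0.7 ]
S 405 12 [ 0.26 -0.1   0.68]
S 470 12 [ 0.11 -0.07  0.69]
S 415 120 [0.22 0.02 0.45]
S 395 220 [0.24 0.04 0.12]
S 460 235 [0.04 0.07 0.1 ]
S 200 120 [0.75 0.16 0.5 ]
S 235 95 [ 0.75 -0.2   0.41]
S 120 140 [0.87 0.35 0.54]
```

Request:
drive_tool(increments=[[0.04, 0.017, 0.013, 0, 0, 5, 255], [0.08, 0.034, 0.026, 0, 0, 10, 255], [0.11, 0.05, 0.04, 0, 0, 15, 255], [0.15, 0.067, 0.053, 0, 0, 20, 255], [0.18, 0.083, 0.066, 0, 0, 25, 255]], squeeze=40)

```text
t: 0.52
position: [0.3593, -0.4365, 0.2971]
eef_rot: [[0.717, 0.697, -0.0], [0.697, -0.717, 0.001], [0.0, -0.001, -1.0]]
wrist_force: [0.9, -1.1, 1.2]
width: 0.0254
grip_force: 0.0
```

Request:
drive_tool(increments=[[0.02, 0.03, 0, 0, 0, 5, 255], [0.04, 0.06, 0, 0, 0, 10, 255], [0.06, 0.09, 0, 0, 0, 15, 255], [0.08, 0.12, 0, 0, 0, 20, 255], [0.1, 0.15, 0, 0, 0, 25, 255]])

```text
t: 0.93
position: [0.4586, -0.2859, 0.2967]
eef_rot: [[0.355, 0.935, -0.0], [0.935, -0.355, 0.0], [0.0, -0.001, -1.0]]
wrist_force: [0.1, -0.7, 1.2]
width: 0.0
grip_force: 0.0
```

Request:
drive_tool(increments=[[0.02, 0.035, 0, 0, 0, 5, 255], [0.04, 0.07, 0, 0, 0, 10, 255], [0.05, 0.105, 0, 0, 0, 15, 255], [0.06, 0.14, 0, 0, 0, 20, 255], [0.07, 0.175, 0, 0, 0, 25, 255]])

```text
t: 1.35
position: [0.5282, -0.1107, 0.2966]
eef_rot: [[-0.073, 0.997, -0.001], [0.997, 0.073, 0.0], [0.0, -0.001, -1.0]]
wrist_force: [0.7, -1.1, -0.7]
width: 0.0
grip_force: 0.0
```

Request:
drive_tool(increments=[[0.01, 0.04, 0, 0, 0, 5, 255], [0.02, 0.08, 0, 0, 0, 10, 255], [0.02, 0.12, 0, 0, 0, 15, 255], [0.02, 0.16, 0, 0, 0, 20, 255], [0.02, 0.2, 0, 0, 0, 25, 255]])

```text
t: 1.77
position: [0.5476, 0.0895, 0.2966]
eef_rot: [[-0.488, 0.873, -0.001], [0.873, 0.488, -0.0], [0.0, -0.001, -1.0]]
wrist_force: [1.3, -0.0, -0.6]
width: -0.0001
grip_force: 0.0
```

Request:
drive_tool(increments=[[-0.005, 0.04, 0, 0, 0, 5, 255], [-0.01, 0.08, 0, 0, 0, 10, 255], [-0.015, 0.12, 0, 0, 0, 15, 255], [-0.02, 0.16, 0, 0, 0, 20, 255], [-0.025, 0.2, 0, 0, 0, 20, 255]])

```text
t: 2.18
position: [0.5222, 0.2894, 0.2967]
eef_rot: [[-0.758, 0.653, -0.0], [0.653, 0.758, -0.0], [0.0, -0.0, -1.0]]
wrist_force: [1.0, -0.4, 0.0]
width: 0.0003
grip_force: 0.0
```

Request:
drive_tool(increments=[[-0.004, 0.035, 0, 0, 0, 0, 255], [-0.008, 0.07, 0, 0, 0, 0, 255], [-0.011, 0.107, -0.02, 0, 0, 0, 255], [-0.011, 0.107, -0.06, 0, 0, 0, 255], [-0.011, 0.107, -0.1, 0, 0, 0, 255]])

```text
t: 2.6
position: [0.5116, 0.3971, 0.1959]
eef_rot: [[-0.756, 0.654, 0.002], [0.654, 0.756, 0.001], [-0.001, 0.002, -1.0]]
wrist_force: [0.6, -0.8, 0.1]
width: 0.0001
grip_force: 0.0
```

Request:
drive_tool(increments=[[0, 0, -0.02, 0, 0, 0, 255], [0, 0, -0.04, 0, 0, 0, 255], [0, 0, -0.06, 0, 0, 0, 255], [0, 0, -0.08, 0, 0, 0, 255], [0, 0, -0.1, 0, 0, 0, 255]])

```text
t: 3.02
position: [0.5118, 0.3945, 0.0959]
eef_rot: [[-0.754, 0.657, -0.0], [0.657, 0.754, -0.0], [0.0, -0.0, -1.0]]
wrist_force: [0.6, 0.5, 2.1]
width: -0.0002
grip_force: 0.8
```

Request:
drive_tool(increments=[[0, 0, -0.006, 0, 0, 0, 255], [0, 0, -0.01, 0, 0, 0, 255], [0, 0, -0.013, 0, 0, 0, 255], [0, 0, -0.015, 0, 0, 0, 255]])

```text
t: 3.35
position: [0.5123, 0.3947, 0.0827]
eef_rot: [[-0.754, 0.657, 0.001], [0.657, 0.754, 0.001], [-0.0, 0.001, -1.0]]
wrist_force: [-1.2, 0.4, 5.8]
width: -0.0
grip_force: 2.9
```

Request:
drive_tool(increments=[[0, 0, -0.001, 0, 0, 0, 255], [0, 0, -0.002, 0, 0, 0, 255]])

```text
t: 3.52
position: [0.5125, 0.395, 0.0821]
eef_rot: [[-0.754, 0.657, 0.002], [0.657, 0.754, 0.002], [-0.001, 0.003, -1.0]]
wrist_force: [-4.9, -0.9, 15.2]
width: 0.0002
grip_force: 7.0
```

Request:
drive_tool(increments=[[0, 0, 0.04, 0, 0, 0, 255], [0, 0, 0.08, 0, 0, 0, 255], [0, 0, 0.12, 0, 0, 7, 200], [-0.01, -0.03, 0.14, 0, 0, 14, 140], [-0.02, -0.06, 0.14, 0, 0, 21, 130]])

```text
t: 3.93
position: [0.4937, 0.3355, 0.2258]
eef_rot: [[-0.942, 0.335, 0.009], [0.336, 0.942, 0.004], [-0.007, 0.007, -1.0]]
wrist_force: [1.5, -0.4, 0.0]
width: 0.0355
grip_force: 0.0
```

Request:
drive_tool(increments=[[-0.015, -0.035, 0, 0, 0, 7, 130], [-0.03, -0.07, 0, 0, 0, 14, 130], [-0.045, -0.105, 0, 0, 0, 21, 130], [-0.06, -0.14, 0, 0, 0, 28, 130], [-0.066, -0.155, 0, 0, 0, 34, 130]])

```text
t: 4.35
position: [0.424, 0.1767, 0.2212]
eef_rot: [[-0.969, -0.246, 0.002], [-0.246, 0.969, -0.001], [-0.001, -0.001, -1.0]]
wrist_force: [0.9, 0.0, 0.9]
width: 0.0422
grip_force: 0.0
```

```bash
python3 - <<'E'
from h import *
for n in('side','top'):
    c=cam(n); np.savez(n+'1.npz',**c)
T=dict(np.load('top1.npz'));S=dict(np.load('side1.npz'))
a=cv2.resize(T['image'][190:290,170:330],(640,400),interpolation=cv2.INTER_CUBIC)
b=cv2.resize(S['image'][270:375,240:340],(160*2,168*2))
cv2.imwrite('pics/shut.png',np.hstack([cv2.resize(T['image'][190:280,165:255],(400,400),interpolation=cv2.INTER_CUBIC),cv2.resize(S['image'][270:370,240:340],(400,400),interpolation=cv2.INTER_CUBIC)])[:,:,::-1])
s=r.read_state();print(s['t'],s['position'],s['width'],s['q'].round(2))
n0=np.array([-.171,-.47,.866])
for nm,C,b in(('top',T,(172,195,250,275)),('side',S,(248,283,330,372))):
    P=pts(C);u0,v0,u1,v1=b;s=P[v0:v1,u0:u1];I=C['image'][v0:v1,u0:u1].astype(int)
    m=(I[...,2]-I[...,0]>12)&(I[...,2]>110)&(s[...,2]>.04); m=cv2.erode(m.astype(np.uint8),np.ones((3,3)))>0
    p=s[m]; c=np.median(p,0); k=np.linalg.norm(p-c,axis=1)<.09; p=p[k]; c=p.mean(0); n=np.linalg.svd(p-c,full_matrices=False)[2][2]; n*=np.sign(n[2])
    print(nm,m.sum(),c.round(4),n.round(3),np.degrees(np.arccos(n[2])),np.degrees(np.arctan2(n[1],n[0])))
E
```

```text
4.45 [0.42513787 0.17745017 0.22151368] 0.042266218533618616 [ 0.21  0.11 -0.19  1.27 -0.   -0.03]
top 1152 [0.5236 0.4273 0.0991] [-0.169 -0.483  0.859] 30.75330032585575 -109.296983903774
  return _methods._mean(a, axis=axis, dtype=dtype,
  ret = um.true_divide(
<stdin>:13: RuntimeWarning: Mean of empty slice.
Traceback (most recent call last):
IndexError: index 2 is out of bounds for axis 0 with size 0
```

View pics/shut.png

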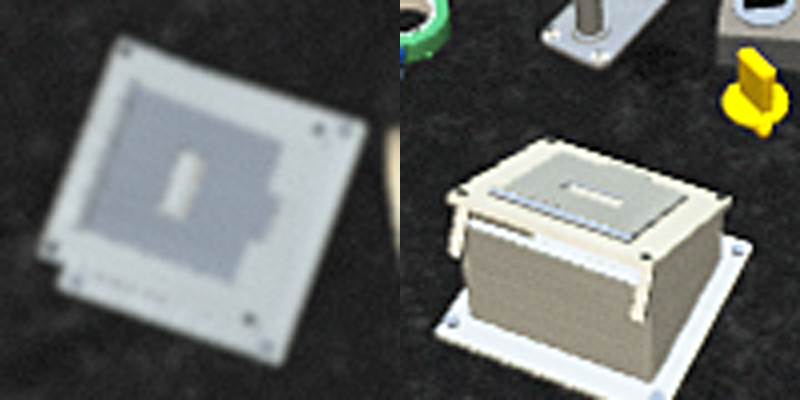

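The picture shows the flap shut: flap at crop (185,185), with its opening at about (180,183). Next come the slot centre and the toggle top by ray casting.

```bash
python3 - <<'E'
from h import *
T=dict(np.load('top1.npz'));S=dict(np.load('side1.npz'));T0=dict(np.load('top0.npz'));S0=dict(np.load('side0.npz'))
def ray(C,u,v,z):
    d=C['rotation']@np.array([(u-C['cx'])/C['fx'],(v-C['cy'])/C['fy'],1]);o=C['origin'];return (o+d*(z-o[2])/d[2]).round(4)
def hole(C,u0,v0,u1,v1,z,nm):
    k=8;g=cv2.resize(C['image'][v0:v1,u0:u1],None,fx=k,fy=k,interpolation=cv2.INTER_CUBIC).astype(int)
    R=g[...,0]; m=(R>170) if nm=='t' else (g[...,0]>g[...,2]-2)&(R>150)
    m=m.astype(np.uint8);n,l,st,ce=cv2.connectedComponentsWithStats(m)
    for i in range(1,n):
        if st[i][4]<500:continue
        x,y,w,h=st[i][:4]
        if x==0 or y==0 or x+w==m.shape[1] or y+h==m.shape[0]:continue
        pp=np.argwhere(l==i)[:,::-1].astype(np.float32); rc=cv2.minAreaRect(pp)
        f=lambda q:(u0+(q[0]+.5)/k-.5,v0+(q[1]+.5)/k-.5)
        print(nm,st[i][4]/k/k,'rect',f(rc[0]),np.array(rc[1])/k,'xyz',ray(C,*f(rc[0]),z), [ray(C,*f(b),z)[:2].tolist() for b in cv2.boxPoints(rc)])
hole(T,196,220,216,243,.0985,'t'); hole(S,277,307,300,327,.0985,'s')
print('toggle top',ray(T0,299.6,267.8,.076))
for C,nm,b in((T0,'t',(285,252,318,286)),(S0,'s',(316,258,348,284))):
    u0,v0,u1,v1=b;I=cv2.resize(C['image'][v0:v1,u0:u1],None,fx=8,fy=8,interpolation=cv2.INTER_CUBIC).astype(int)
    m=(I.max(2)<70).astype(np.uint8);n,l,st,ce=cv2.connectedComponentsWithStats(m)
    for i in range(1,n):
        x,y,w,h=st[i][:4]
        if st[i][4]>600 and x>0 and y>0 and x+w<m.shape[1] and y+h<m.shape[0]:
            rc=cv2.minAreaRect(np.argwhere(l==i)[:,::-1].astype(np.float32));f=lambda q:(u0+(q[0]+.5)/8-.5,v0+(q[1]+.5)/8-.5)
            print(nm,'grip',f(rc[0]),np.array(rc[1])/8,rc[2],ray(C,*f(rc[0]),.076 if nm=='t' else .056))
    # flange+block: bluish flange
    fl=((I[...,2]-I[...,0]>18)&(I[...,2]>110)).astype(np.uint8);print(nm,'flange px',fl.sum()/64)
    if fl.sum()>2000:
        (cx,cy),rad=cv2.minEnclosingCircle(np.argwhere(fl)[:,::-1].astype(np.float32));print(rad/8,ray(C,u0+(cx+.5)/8-.5,v0+(cy+.5)/8-.5,.036))
E
```

```text
t 79.609375 rect (205.63699436187744, 231.1154613494873) [ 6.23493671 14.76069164] xyz [0.524  0.4284 0.0985] [[0.5079, 0.4421], [0.5456, 0.4305], [0.5401, 0.4145], [0.5024, 0.4262]]
toggle top [0.4239 0.1799 0.076 ]
t grip (299.53693771362305, 267.694055557251) [10.85400295  2.85321188] 75.61860656738281 [0.4242 0.18   0.076 ]
t flange px 94.21875
7.348377704620361 [0.426  0.1812 0.036 ]
s flange px 62.671875
7.6017351150512695 [0.4273 0.1841 0.036 ]
```

Request:
drive_tool(increments=[[0, 0.004, -0.04, 0, 0, 0, 130], [0, 0.004, -0.08, 0, 0, 0, 130], [0, 0.004, -0.12, 0, 0, 0, 130], [0, 0.004, -0.15, 0, 0, 0, 130], [0, 0.004, -0.178, 0, 0, 0, 130]])

```text
t: 4.87
position: [0.4261, 0.184, 0.0407]
eef_rot: [[-0.971, -0.239, 0.0], [-0.239, 0.971, 0.0], [-0.001, 0.0, -1.0]]
wrist_force: [0.3, 0.1, 0.6]
width: 0.0418
grip_force: 0.0
```

Request:
drive_tool(increments=[[0, 0, 0, 0, 0, 0, 130], [0, 0, 0, 0, 0, 0, 200], [0, 0, 0, 0, 0, 0, 255], [0, 0, 0, 0, 0, 0, 255], [0, 0, 0, 0, 0, 0, 255]])

```text
t: 5.28
position: [0.4277, 0.1822, 0.044]
eef_rot: [[-0.971, -0.24, 0.004], [-0.24, 0.971, -0.003], [-0.003, -0.004, -1.0]]
wrist_force: [1.9, -9.7, -0.9]
width: 0.0115
grip_force: 38.7
```

```bash
python3 - <<'E'
from h import *
s=r.read_state();print(s['t'],s['position'],s['eef_rot'].round(3).tolist(),s['width'],s['grip_force'],s['wrist_force'],s['q'].round(2))
S=dict(np.load('side1.npz'))
print(S['image'][308:330,276:304,0]); 
E
```

```text
5.2833 [0.42770712 0.18223549 0.04399407] [[-0.971, -0.24, 0.004], [-0.24, 0.971, -0.003], [-0.003, -0.004, -1.0]] 0.011547426038153478 38.682178258895874 [ 1.87205966 -9.71941224 -0.8974303 ] [ 0.22  0.25 -0.51  0.81 -0.   -0.02]
[[242 242 226 212 196 202 215 225 247 254 252 253 250 173  38   0   9  20
   22  31  32  25  30  27  33  39  37  32]
 [242 221 188 189 186 184 190 188 204 225 242 248 253 247 254 248 174  41
    0   7  14  23  27  22  34  37  40  37]
 [201 195 185 190 188 191 192 186 190 194 201 203 226 243 246 253 233 241
  229 174  42   0   6   7  35  42  30  39]
 [184 190 192 189 192 190 193 192 190 190 190 186 194 202 198 206 199 208
  207 224 237 236 173  37   6  24  29  40]
 [188 192 193 191 189 192 189 189 190 192 191 193 187 188 194 191 191 188
  192 200 207 212 222 241 233 172  38  16]
 [190 188 194 192 190 196 194 190 190 191 186 192 192 192 189 195 196 190
  195 191 191 197 195 206 208 225 247 244]
 [193 193 190 193 191 195 191 192 188 191 192 194 189 193 192 189 194 193
  196 193 193 191 193 190 193 187 192 254]
 [193 188 188 195 192 176 167 188 183 191 187 191 
[... 1005 characters left out ...]
242 221 153 131 156 184 200 194 194 206 188 187 186 184 186 192 186 188
  181 185 186 188 190 198 196 199 201 188]
 [246 243 239 239 215 154 136 157 192 201 192 196 205 188 185 186 185 184
  183 187 192 187 195 197 198 189 135 115]
 [238 241 241 244 242 240 240 219 154 122 161 195 201 192 201 221 185 184
  188 190 191 190 198 200 185 128  93 185]
 [236 236 237 241 238 244 244 245 241 240 218 150 125 160 194 198 188 191
  193 183 197 193 197 184 132 157 246 243]
 [236 236 233 236 238 240 242 243 244 245 247 241 242 217 156 129 163 199
  192 188 189 182 130 108 192 246 245 241]
 [241 238 234 233 235 237 241 238 239 242 243 245 247 245 243 237 178 164
  136 173 197 168  92 186 246 247 241 239]]
```

Request:
drive_tool(increments=[[0, 0, 0.01, 0, 0, 0, 255], [0, 0, 0.03, 0, 0, 0, 255], [0, 0, 0.07, 0, 0, 0, 255], [0, 0, 0.11, 0, 0, 0, 255], [0, 0, 0.15, 0, 0, 0, 255]], squeeze=60)

```text
t: 5.7
position: [0.4259, 0.1835, 0.1959]
eef_rot: [[-0.971, -0.241, 0.003], [-0.241, 0.971, 0.001], [-0.003, 0.0, -1.0]]
wrist_force: [2.1, 0.1, -1.4]
width: 0.0112
grip_force: 62.9
```

Request:
drive_tool(increments=[[0, 0, 0.03, 0, 0, -6, 255], [0.01, 0.02, 0.06, 0, 0, -13, 255], [0.02, 0.05, 0.08, 0, 0, -20, 255], [0.03, 0.08, 0.08, 0, 0, -27, 255], [0.045, 0.11, 0.08, 0, 0, -33.5, 255]])

```text
t: 6.12
position: [0.4712, 0.295, 0.2766]
eef_rot: [[-0.94, 0.341, 0.006], [0.341, 0.94, 0.003], [-0.005, 0.005, -1.0]]
wrist_force: [0.4, -0.8, -0.9]
width: 0.0111
grip_force: 62.7
```

Request:
drive_tool(increments=[[0.009, 0.022, 0, 5.66, -2.0, 0, 255], [0.018, 0.044, 0, 11.3, -4.0, 0, 255], [0.027, 0.066, -0.01, 17.0, -6.0, 0, 255], [0.036, 0.09, -0.03, 22.6, -8.0, 0, 255], [0.045, 0.11, -0.06, 28.28, -10.0, 0, 255]])

```text
t: 6.53
position: [0.5173, 0.4046, 0.2189]
eef_rot: [[-0.943, 0.285, 0.173], [0.334, 0.815, 0.474], [-0.006, 0.505, -0.863]]
wrist_force: [1.9, 0.5, -1.6]
width: 0.0116
grip_force: 62.8
```

Request:
drive_tool(increments=[[0, 0, 0, 0, 0, 0, 255]])

```text
t: 6.62
position: [0.5118, 0.4018, 0.2066]
eef_rot: [[-0.942, 0.295, 0.16], [0.335, 0.818, 0.468], [0.007, 0.494, -0.869]]
wrist_force: [-0.8, -1.1, -3.3]
width: 0.011
grip_force: 62.7
```

Request:
drive_tool(increments=[[0, 0, -0.03, 0, 0, 0, 255], [0, 0, -0.06, 0, 0, 0, 255], [0, 0, -0.065, 0, 0, 0, 255], [0, 0, -0.065, 0, 0, 0, 255], [0, 0, -0.065, 0, 0, 0, 255]])

```text
t: 7.03
position: [0.5167, 0.4029, 0.1512]
eef_rot: [[-0.942, 0.29, 0.167], [0.335, 0.818, 0.467], [-0.001, 0.496, -0.868]]
wrist_force: [1.0, 0.0, -0.9]
width: 0.0111
grip_force: 62.7
```

```bash
python3 - <<'E'
from h import *
c=cam('side');t=cam('top');np.savez('side2.npz',**c);np.savez('top2.npz',**t)
s=r.read_state();print(s['t'],s['position'],s['eef_rot'].round(3).tolist(),s['width'],s['grip_force'],s['wrist_force'],s['q'].round(2))
a=cv2.resize(c['image'][270:360,245:345],(440,396),interpolation=cv2.INTER_CUBIC);b=cv2.resize(t['image'][190:280,165:245],(352,396),interpolation=cv2.INTER_CUBIC)
cv2.imwrite('pics/hover.png',np.hstack([a,b])[:,:,::-1])
E
```

```text
7.1333 [0.5169237  0.40301779 0.1514026 ] [[-0.942, 0.289, 0.168], [0.335, 0.818, 0.468], [-0.002, 0.497, -0.868]] 0.011322121759869887 62.67012119293213 [ 0.60618674 -0.72219772 -0.38922432] [ 0.36  0.25 -0.32  0.64  0.39  0.77]
```

View pics/hover.png

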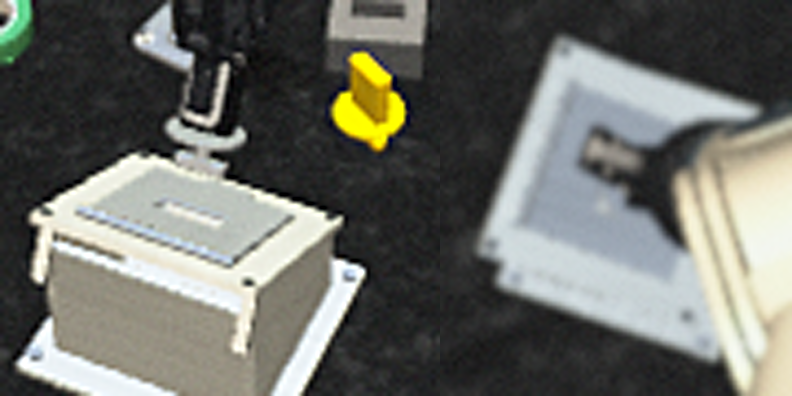

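The toggle is held above the slot: flange at crop (206,135), foot at (200,160), opening at (193,213). Next I'll compare the projections of the held flange and the slot in the side view.

```bash
python3 - <<'E'
from h import *
c=dict(np.load('side2.npz'));t=dict(np.load('top2.npz'))
def proj(c,p):
    q=c['rotation'].T@(np.array(p)-c['origin']);return np.array([c['fx']*q[0]/q[2]+c['cx'],c['fy']*q[1]/q[2]+c['cy']])
az=np.radians(70.5);ca,sa=np.cos(az),np.sin(az)
n=np.array([-.5*ca,-.5*sa,.866]);x=np.array([.866*ca,.866*sa,.5]);y=np.array([-sa,ca,0])
O=np.array([.525,.431,.095]);tcp=np.array([.5169,.4030,.1514])
print('hover in panel',[(tcp-O)@k for k in(x,y,n)])
I=c['image'].astype(int)[292:312,278:308];m=((I[...,2]>=I[...,0]-4)&(I.max(2)>95)).astype(np.uint8)
print(cv2.connectedComponentsWithStats(m)[2].tolist(),(cv2.connectedComponentsWithStats(m)[3]+[278,292]).round(1).tolist())
print(I[...,0])
print('flange pred',proj(c,tcp-.010*n),'foot tip pred',proj(c,tcp-.033*n), 'foot ends',proj(c,tcp-.033*n+.015*y),proj(c,tcp-.033*n-.015*y))
for s in(1,-1):
  print('open corners',[proj(c,O+.004*n+s*.02*y+k*.009*x).round(1) for k in(-1,1)],'slot',[proj(c,O+s*.018*y+k*.0065*x).round(1) for k in(-1,1)])
print('px per mm y',proj(c,O+.001*y)-proj(c,O),'x',proj(c,O+.001*x)-proj(c,O),'n',proj(c,O+.001*n)-proj(c,O))
print('flap corners pred',[proj(c,O+.004*n+X*x+Y*y).round(1) for X,Y in((.05,.046),(.05,-.046),(-.05,.046),(-.05,-.046))])
print('top flap corners',[proj(t,O+.004*n+X*x+Y*y).round(1) for X,Y in((.05,.046),(.05,-.046),(-.05,.046),(-.05,-.046))])
E
```

```text
hover in panel [np.float64(0.00300130752921568), np.float64(-0.0017111959806989335), np.float64(0.06339129865518726)]
[[0, 0, 30, 20, 493], [9, 0, 1, 1, 1], [5, 5, 18, 7, 55], [6, 12, 5, 3, 9], [12, 14, 6, 3, 8], [0, 16, 16, 4, 34]] [[293.4, 300.9], [287.0, 292.0], [290.8, 300.2], [286.1, 305.1], [292.8, 307.0], [283.6, 310.1]]
[[ 33  38  36  38  39  31  33  25  65 126  32  27  44  29  16 100 226 156
   14  11  17  22  56  38  32  25  22  22  26  36]
 [ 30  30  39  38  43  37  30  35  81  76  28  41  45  29  28 122 227 124
    5  20  18  26  42  33  36  32  32  34  31  28]
 [ 38  39  40  43  41  40  32  59 113  48   2  16  31  22  18 116 221  95
    4  19   8  21  43  38  36  29  34  31  28  36]
 [ 31  31  35  39  27  28  20  63 133 170 140  36   6   0  55 188 213  65
   17  23  15  31  31  50  41  29  39  29  30  40]
 [ 23  30  30  31  20  43  93  87  97 200 230 219 205 139 133 222 190  26
   12  14  15  27  40  36  33  36  26  33  32  32]
 [ 33  24  32  21  43 127 204 167  11  67 130 207 242 222 223 223 132  17
   20  20  18  36  36  36  39  33  28  28  29  30]
 [ 30  36  35  26  9
[... 1713 characters left out ...]
 38  34  31  30]]
flange pred [290.88350382 299.60956971] foot tip pred [289.1629095  308.22708546] foot ends [294.59904222 310.01065279] [283.76864872 306.4572561 ]
open corners [array([296.9, 319.3]), array([294.1, 321.3])] slot [array([295.5, 320.9]), array([293.5, 322.3])]
open corners [array([282.6, 314.6]), array([279.7, 316.5])] slot [array([282.6, 316.5]), array([280.5, 317.9])]
px per mm y [0.3583497  0.12052989] x [-0.15767104  0.10954038] n [ 0.07384315 -0.36897376]
flap corners pred [array([297.4, 329.4]), array([263.3, 317.8]), array([312., 318.]), array([280.1, 307.5])]
top flap corners [array([181.8, 240.8]), array([194. , 208.1]), array([216.5, 253.4]), array([228.1, 221.5])]
```

Request:
drive_tool(increments=[[0.0012, 0.0034, -0.009, 0, 0, 0, 255], [0.0024, 0.0067, -0.0183, 0, 0, 0, 255], [0.0024, 0.0067, -0.0183, 0, 0, 0, 255], [0.0024, 0.0067, -0.0183, 0, 0, 0, 255]])

```text
t: 7.47
position: [0.5176, 0.4093, 0.1291]
eef_rot: [[-0.942, 0.291, 0.164], [0.334, 0.819, 0.466], [0.002, 0.494, -0.869]]
wrist_force: [0.2, 0.5, -1.0]
width: 0.0107
grip_force: 62.7
```

```bash
cat > pp.py <<'E'
from h import *
az=np.radians(70.5);ca,sa=np.cos(az),np.sin(az)
n=np.array([-.5*ca,-.5*sa,.866]);x=np.array([.866*ca,.866*sa,.5]);y=np.array([-sa,ca,0])
O=np.array([.525,.431,.095]);s=r.read_state();R=s['eef_rot']
print(s['t'],'panel mm',[round(1000*(s['position']-O)@k,1) for k in(x,y,n)],'F',[round(s['wrist_force']@k,1) for k in(x,y,n)],'tilt',np.degrees(np.arccos(-R[:,2]@n)).round(1),'yaw',np.degrees(np.arctan2(R[:,0]@x,R[:,0]@y)).round(1),s['grip_force'].round(0),s['q'].round(2))
E
python3 pp.py
```

```text
Traceback (most recent call last):
  File "pp.py", line 5, in <module>
    print(s['t'],'panel mm',[round(1000*(s['position']-O)@k,1) for k in(x,y,n)],'F',[round(s['wrist_force']@k,1) for k in(x,y,n)],'tilt',np.degrees(np.arccos(-R[:,2]@n)).round(1),'yaw',np.degrees(np.arctan2(R[:,0]@x,R[:,0]@y)).round(1),s['grip_force'].round(0),s['q'].round(2))
                                                                                                                                                                                                                                            ^^^^^^^^^^^^^^^^^^^^^
AttributeError: 'float' object has no attribute 'round'
```

Request:
drive_tool(increments=[[0, 0, 0, 0, 0, 0, 255], [0, 0, 0, 0, 0, 0, 255], [0, 0, 0, 0, 0, 0, 255], [0, 0, 0, 0, 0, 0, 255]])

```text
t: 7.8
position: [0.5181, 0.4092, 0.1304]
eef_rot: [[-0.942, 0.291, 0.165], [0.335, 0.818, 0.467], [0.0, 0.496, -0.869]]
wrist_force: [-0.5, 0.0, -1.5]
width: 0.0113
grip_force: 62.7
```

```bash
sed -i "s/s\['grip_force'\].round(0)/round(s['grip_force'])/" pp.py; python3 pp.py; python3 -c "
from h import *
for i in range(3):
    r.read_camera('top');print(r.read_state()['position'].round(4))"; python3 pp.py
```

```text
7.8 panel mm [np.float64(-2.1), np.float64(-0.8), np.float64(42.0)] F [np.float64(-0.9), np.float64(0.5), np.float64(-1.3)] tilt 0.5 yaw 0.1 63 [ 0.37  0.28 -0.35  0.59  0.39  0.78]
[0.5181 0.4092 0.1304]
[0.5181 0.4092 0.1303]
[0.5181 0.4092 0.1303]
7.95 panel mm [np.float64(-2.2), np.float64(-0.8), np.float64(42.0)] F [np.float64(-1.0), np.float64(0.3), np.float64(-0.7)] tilt 0.5 yaw 0.1 63 [ 0.37  0.28 -0.35  0.59  0.39  0.78]
```

Request:
drive_tool(increments=[[0.0015, 0.0015, 0.0011, 0, 0, 0, 255], [0.0015, 0.0015, 0.0011, 0, 0, 0, 255], [0.0025, 0.0043, -0.004, 0, 0, 0, 255], [0.0025, 0.0043, -0.004, 0, 0, 0, 255], [0.0025, 0.0043, -0.004, 0, 0, 0, 255]])

```text
t: 8.37
position: [0.5203, 0.4136, 0.1255]
eef_rot: [[-0.942, 0.291, 0.164], [0.334, 0.819, 0.467], [0.001, 0.495, -0.869]]
wrist_force: [0.8, -0.7, -0.5]
width: 0.0112
grip_force: 62.7
```

```bash
python3 pp.py
```

```text
8.3667 panel mm [np.float64(-0.3), np.float64(-1.4), np.float64(35.4)] F [np.float64(-0.6), np.float64(-0.9), np.float64(-0.2)] tilt 0.5 yaw 0.1 63 [ 0.38  0.29 -0.34  0.58  0.38  0.79]
```

Request:
drive_tool(increments=[[0.0005, 0.0014, -0.0026, 0, 0, 0, 255], [0.001, 0.0028, -0.0052, 0, 0, 0, 255], [0.0015, 0.0041, -0.0075, 0, 0, 0, 255], [0.0015, 0.0041, -0.0075, 0, 0, 0, 255]])

```text
t: 8.7
position: [0.5218, 0.4178, 0.1179]
eef_rot: [[-0.942, 0.291, 0.164], [0.334, 0.819, 0.467], [0.001, 0.495, -0.869]]
wrist_force: [0.8, -0.1, 0.0]
width: 0.0108
grip_force: 62.7
```

```bash
python3 pp.py
```

```text
8.7 panel mm [np.float64(-0.3), np.float64(-1.4), np.float64(26.6)] F [np.float64(0.1), np.float64(-0.8), np.float64(-0.1)] tilt 0.5 yaw 0.1 63 [ 0.38  0.3  -0.35  0.56  0.38  0.79]
```

Free so far: the foot tip is about 6 mm below the panel's face with no force. I'll continue inserting.

Request:
drive_tool(increments=[[0.0005, 0.0014, -0.0026, 0, 0, 0, 255], [0.001, 0.0028, -0.0052, 0, 0, 0, 255], [0.0015, 0.0041, -0.0075, 0, 0, 0, 255], [0.0015, 0.0041, -0.0075, 0, 0, 0, 255]])

```text
t: 9.03
position: [0.5233, 0.4218, 0.1104]
eef_rot: [[-0.942, 0.291, 0.164], [0.334, 0.819, 0.467], [0.001, 0.495, -0.869]]
wrist_force: [-0.3, -0.5, -0.4]
width: 0.0114
grip_force: 62.7
```

Request:
drive_tool(increments=[[0.0002, 0.0005, -0.0009, 0, 0, 0, 255], [0.0003, 0.0009, -0.0017, 0, 0, 0, 255], [0.0003, 0.0009, -0.0017, 0, 0, 0, 255]])

```text
t: 9.28
position: [0.5239, 0.4227, 0.1094]
eef_rot: [[-0.942, 0.291, 0.165], [0.335, 0.819, 0.467], [0.001, 0.495, -0.869]]
wrist_force: [0.3, 0.2, -1.0]
width: 0.0107
grip_force: 63.0
```

```bash
python3 pp.py
```

```text
9.2833 panel mm [np.float64(0.1), np.float64(-1.7), np.float64(16.6)] F [np.float64(-0.3), np.float64(-0.2), np.float64(-1.0)] tilt 0.5 yaw 0.1 63 [ 0.39  0.31 -0.35  0.54  0.38  0.8 ]
```

Request:
drive_tool(increments=[[0.0002, 0.0005, -0.0009, 0, 0, 0, 255], [0.0003, 0.0007, -0.0013, 0, 0, 0, 255], [0.0003, 0.0007, -0.0013, 0, 0, 0, 255]])

```text
t: 9.53
position: [0.5241, 0.4232, 0.1091]
eef_rot: [[-0.942, 0.291, 0.166], [0.335, 0.818, 0.467], [0.0, 0.496, -0.868]]
wrist_force: [-4.9, -5.4, 8.6]
width: 0.0113
grip_force: 64.9
```

```bash
python3 pp.py
```

```text
9.5333 panel mm [np.float64(0.4), np.float64(-1.8), np.float64(16.1)] F [np.float64(-1.5), np.float64(2.8), np.float64(10.8)] tilt 0.5 yaw 0.1 65 [ 0.39  0.31 -0.35  0.54  0.38  0.8 ]
```

Flange contact is 10.8 N at the expected height, so the flange is seated. I'll ease off 1 mm and turn a quarter turn about the panel normal.

Request:
drive_tool(increments=[[-0.0002, -0.0005, 0.0009, -1.0, -2.83, 5.2, 255], [-0.0003, -0.0003, 0.001, -2.0, -5.65, 10.4, 255], [-0.0004, -0.0001, 0.001, -3.0, -8.48, 15.6, 255], [-0.0006, 0.0001, 0.001, -4.0, -11.3, 20.8, 255], [-0.0007, 0.0001, 0.0011, -5.0, -14.13, 26.0, 255]])

```text
t: 9.95
position: [0.5237, 0.4233, 0.1095]
eef_rot: [[-0.96, -0.224, 0.168], [-0.123, 0.876, 0.467], [-0.252, 0.427, -0.868]]
wrist_force: [0.7, -1.2, -0.8]
width: 0.0108
grip_force: 63.4
```

```bash
python3 pp.py
```

```text
9.95 panel mm [np.float64(0.6), np.float64(-1.4), np.float64(16.4)] F [np.float64(-1.1), np.float64(-1.1), np.float64(-0.2)] tilt 0.5 yaw -30.3 63 [ 0.39  0.31 -0.36  0.54  0.38  0.27]
```

Request:
drive_tool(increments=[[-0.0001, 0.0001, 0.0001, -1.0, -2.83, 5.2, 255], [-0.0002, 0.0002, 0.0001, -2.0, -5.65, 10.4, 255], [-0.0003, 0.0003, 0.0002, -3.0, -8.48, 15.6, 255], [-0.0004, 0.0004, 0.0002, -4.0, -11.3, 20.8, 255], [-0.0005, 0.0005, 0.0002, -5.0, -14.13, 26.0, 255]])

```text
t: 10.37
position: [0.5232, 0.4239, 0.1096]
eef_rot: [[-0.719, -0.674, 0.17], [-0.543, 0.697, 0.467], [-0.434, 0.243, -0.867]]
wrist_force: [0.5, -1.3, 1.4]
width: 0.011
grip_force: 63.4
```

Request:
drive_tool(increments=[[-0.0001, 0.0001, 0.0001, -1.0, -2.83, 5.2, 255], [-0.0002, 0.0002, 0.0001, -2.0, -5.65, 10.4, 255], [-0.0003, 0.0003, 0.0002, -3.0, -8.48, 15.6, 255], [-0.0004, 0.0004, 0.0002, -4.0, -11.3, 20.8, 255], [-0.0005, 0.0005, 0.0002, -5.0, -14.13, 26.0, 255]])

```text
t: 10.78
position: [0.5226, 0.4244, 0.1098]
eef_rot: [[-0.285, -0.943, 0.171], [-0.818, 0.332, 0.469], [-0.5, -0.007, -0.866]]
wrist_force: [-0.4, -0.3, -0.1]
width: 0.0111
grip_force: 63.3
```

Request:
drive_tool(increments=[[0, 0, 0, 0, 0, 0, 255], [0, 0, 0, 0, 0, 0, 255]])

```text
t: 10.95
position: [0.5224, 0.4245, 0.1097]
eef_rot: [[-0.293, -0.941, 0.171], [-0.815, 0.339, 0.469], [-0.5, -0.002, -0.866]]
wrist_force: [-1.1, -0.3, -0.2]
width: 0.0113
grip_force: 63.4
```

```bash
python3 pp.py
```

```text
10.95 panel mm [np.float64(1.3), np.float64(0.3), np.float64(16.3)] F [np.float64(-0.7), np.float64(1.0), np.float64(0.2)] tilt 0.5 yaw -89.8 63 [ 0.39  0.31 -0.36  0.53  0.38 -0.76]
```

Request:
drive_tool(increments=[[0, 0, 0, 0, 0, 0, 200], [0, 0, 0, 0, 0, 0, 130], [0, 0, 0, 0, 0, 0, 130], [0, 0, 0, 0, 0, 0, 130], [0, 0, 0, 0, 0, 0, 130]])

```text
t: 11.37
position: [0.5224, 0.4244, 0.1096]
eef_rot: [[-0.29, -0.942, 0.171], [-0.816, 0.337, 0.469], [-0.499, -0.004, -0.866]]
wrist_force: [0.2, 0.2, 0.2]
width: 0.042
grip_force: 0.0
```

Request:
drive_tool(increments=[[-0.001, -0.003, 0.005, 0, 0, 0, 130], [-0.003, -0.009, 0.017, 0, 0, 0, 130], [-0.008, -0.024, 0.043, 0, 0, 0, 130], [-0.015, -0.042, 0.078, 0, 0, 0, 130], [-0.02, -0.057, 0.104, 0, 0, 0, 130]])

```text
t: 11.78
position: [0.5019, 0.3667, 0.216]
eef_rot: [[-0.289, -0.942, 0.171], [-0.816, 0.336, 0.47], [-0.5, -0.004, -0.866]]
wrist_force: [0.1, 0.4, 0.8]
width: 0.0418
grip_force: 0.0
```

Request:
drive_tool(increments=[[-0.005, -0.03, 0.02, 0, 0, 0, 130], [-0.01, -0.06, 0.04, 0, 0, 0, 130], [-0.02, -0.1, 0.05, 0, 0, 0, 130], [-0.03, -0.135, 0.05, 0, 0, 0, 130], [-0.04, -0.17, 0.05, 0, 0, 0, 130]])

```text
t: 12.2
position: [0.4617, 0.1961, 0.2651]
eef_rot: [[-0.288, -0.942, 0.173], [-0.817, 0.336, 0.469], [-0.5, -0.006, -0.866]]
wrist_force: [2.1, -1.1, -0.8]
width: 0.0416
grip_force: 0.0
```

```bash
python3 - <<'E'
from h import *
c=cam('side');t=cam('top');np.savez('side3.npz',**c);np.savez('top3.npz',**t)
s=r.read_state();print(s['t'],s['position'],s['width'],s['wrist_force'])
a=cv2.resize(c['image'][270:360,245:345],(440,396),interpolation=cv2.INTER_CUBIC);b=cv2.resize(t['image'][190:280,165:245],(352,396),interpolation=cv2.INTER_CUBIC)
cv2.imwrite('pics/end.png',np.hstack([a,b])[:,:,::-1])
E
```

```text
12.3 [0.46196154 0.19359051 0.26428846] 0.04184428534388644 [ 0.20710158  0.31206021 -0.23141373]
```

View pics/end.png

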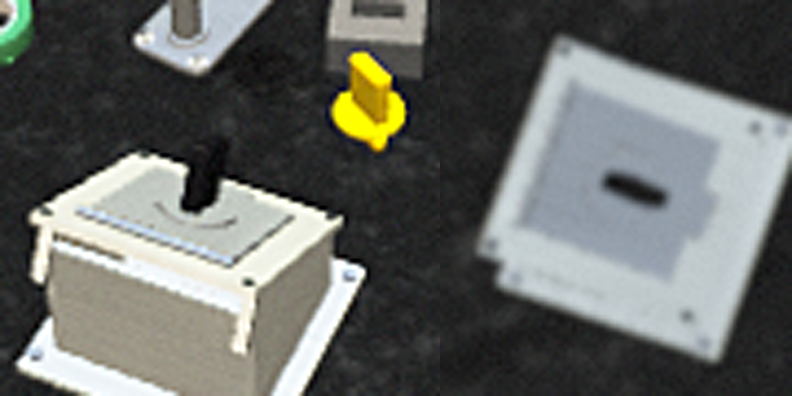

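The flap is shut and the grip lies up the slope (side crop (203,175), top crop (635,189)), with the flange flat on the flap and the gripper clear. Handing in.

```bash
python3 -c "
from plant import r
print(r.finish_job())"
```

```text
the job is handed in; nothing more can be done
None
```

The job is handed in at about 12 s of the 72 s: the flap is shut, the toggle is seated through the slot and turned a quarter turn, the gripper is clear, and the arm never went near the amber vial; no verdict came back.

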